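Draw out the extension pole and lock it with the cam clamp

TASK

Get the short extension pole ready for a customer's roller: draw the wooden inner pole out of its tube until it is fully out against its stop, and then turn the cam by its upright handle until the cam's high point is squarely on the sprung follower roller, which locks the pole. Draw the pole before you turn the cam, let go of everything at the end, and do not disturb the tins, the putty knife or the roller sleeve on the counter.

Things in the scene. Friction and masses are not known exactly. Their poses are not given: they have to be found in the camera images.
- holder: Fixed pole holder: plywood board 200 x 550 mm, 18 mm thick. Origin on the counter, under the pole's axis and the middle of the grey clamp block; z up. In its frame the pole lies level along y at x = 0, z = 65 mm, coming out of the block towards -y; the cam's pivot is at x = -100, y = 0, with the follower between cam and block. The board spans x -150 to 50, y -240 to 310 mm.
- tube_end (a point): Far end of the aluminium outer tube (34 mm diameter, level, fixed), on the pole's axis, 300 mm from the middle of the block along the holder's +y. The last part is a black grip. Nothing needs doing here.
- fork (a point): Point on the pole's axis in the middle of the fork that steadies the pole: two grey cheeks, 20 mm long (holder y -175 to -195 mm), 10 mm thick, 31 mm apart, either side of the pole, up to 82 mm high. Fingers astride the pole cannot slide past it, so between block and fork (147 mm) only part of the draw can be made before regripping; the pole itself passes through.
- pole_mouth (a point): Centre of the clamp block's face where the inner pole comes out, on the pole's axis (holder frame 0, -28, 65 mm). The grey block covers x -25 to 25, y -28 to 28 mm of the holder's frame, top at 88 mm.
- pole_tip (a point): Middle of the end face of the inner pole, on its axis. The pole is a round wooden rod 25 mm in diameter, with a black end cap on the last 23 mm, 65 mm above the counter. It slides only along its axis, with about 3 N of friction, stays where it is left, and weighs 250 g. The tip is 95 mm from the block's face when pole is 0 and 245 mm when fully out.
- pole (a joint): How far the inner pole has been drawn out, in m: 0 is in, 0.15 is fully out against a solid stop. Starts between 0 and 0.03.
- cam (a joint): Angle of the cam in rad about its vertical pivot, growing anticlockwise seen from above. 0: high point exactly on the follower roller (lobe along the holder's +x, handle along its +y). Starts open, 1.3 to 2.4; to lock, turn clockwise seen from above. No stop at 0: it can go on to -0.7 (and to 2.6 the other way). Friction of 0.15 N m holds it where it is left.
- cam_axis (a point): Point on the cam's vertical pivot, on its arm, 60 mm above the counter. The cam is a steel lobed plate 18 mm thick (z 32 to 50 mm): a disc of 28 mm radius with one rounded lobe, whose high point is 40 mm from the pivot. A flat arm (top at z = 57 mm) is fixed on it, a quarter turn anticlockwise from the lobe.
- cam_handle (a point): Middle of the upright round black handle at the end of the cam's arm, 82 mm above the counter, 65 mm from the pivot. The handle is 18 mm in diameter, stands from z = 57 to 103 mm and does not spin on the arm; in a light grip it can turn between the fingers.
- cam_high_point (a point): The cam's high point: the outermost point of the lobe, 40 mm from the pivot, 41 mm above the counter.
- follower_roller (a point): Centre of the follower's steel roller, 16 mm in diameter, 41 mm above the counter, on the cam's side of the block. It is 38 mm from the pivot at rest; the cam's high point pushes it 10 mm away, towards the block.
- follower (a joint): Travel of the sprung follower towards the block, in m: 0 at rest, about 0.010 with the cam's high point on it. The spring resists with 1.2 N at 0 and about 4 N at 0.010.
- tin_large: Bystander: paint tin, 100 mm in diameter, 120 mm high, origin under its middle. Leave alone.
- tin_small: Bystander: paint tin, 68 mm in diameter, 80 mm high, origin under its middle. Leave alone.
- putty_knife: Bystander: putty knife about 200 mm long, lying flat on the counter. Leave alone.
- sleeve: Bystander: paint-roller sleeve standing on end, 54 mm in diameter, 180 mm high, origin under its middle. Leave alone.

How it is judged (in metres and radians):
On the way, in this order (a step that is already met when the one before it is completed fails the run):
1. the inner pole is fully out (within 12 mm of its stop) while the cam is still open (value of joint pole above 0.138 m and value of joint cam above 0.6 rad), for 0.2 s.
2. the cam's high point is on the follower (within 0.25 rad) and has pushed it in (value of joint cam between -0.25 and 0.25 rad and value of joint follower above 0.007 m), for 0.2 s.
At the end, for the whole second after the job is handed in: The inner pole is within 12 mm of fully out, the cam is within 0.25 rad of having its high point on the follower roller, the follower is pushed in by more than 7 mm, and pole and cam are at rest (all of step 2 and value of joint pole above 0.138 m and velocity of joint cam between -0.05 and 0.05 rad/s and velocity of joint pole between -0.01 and 0.01 m/s); the robot touches nothing.
It fails at once if a bystander (tin, putty knife, sleeve) is moved by more than 30 mm (distance of any of tin_large, tin_small, putty_knife, sleeve from where it was at the start of the episode above 0.03 m).
It also fails if it takes over 61 s, if anything falls off the work surface, if the arm or the gripper's body presses on something with over 40 N, if the wrist force passes 120 N, or if a joint passes its speed limit or range.

ROBOT

A 6-joint arm with a two-finger parallel gripper is mounted at the origin on the work surface. World frame = base frame: x ahead of the robot, y to its left, z up, the work surface at z = 0. Lengths are in mm, angles in rad, forces in N, time in s.
With the tool pointing down it reaches from about 350 to 875 mm from the base axis. Payload 4.2 kg.
Tool frame: the origin (TCP) lies midway between the tips of the shut fingers; the grasp point (between the pads) lies 19 mm behind it (arm.grasp_offset is the distance from the TCP to the grasp point, in mm); z points along the fingers, y is the direction in which the jaws open and shut (so a half turn about z gives the same grasp; the last joint's range is limited). The gripper opens to 85 mm and grips with 20 to 120 N. Pads are 22 mm wide; open, the fingers measure 114 mm over their backs; the gripper's body (76 mm by 85 mm) begins 54 mm behind the grasp point. The pads swing forward as they close: fully open they stand 13 mm farther back than shut.
Start: joints at [-1.018, 0.385, 0.008, 0, -1.194, -0.259], TCP at [181.011, -598.193, 231.312] pointing down, gripper open.
Joint ranges: [-3.14, 3.14], [-1.21, 2.06], [-1.07, 1.41], [-3.16, 2.05], [-2.99, -0.16], [-3.1, 3.1]. Speed limits (rad/s): [2.79, 2.79, 3.14, 3.14, 3.14, 3.14].

INTERFACE

Orientations are given as a unit quaternion [x, y, z, w].
In Python, from bench import arm gives the robot as it stands.
- The arm moves only by the tool move_arm, never from a script. Its argument "moves" is a list of rows, each an object with "gripper": the gripper's target within -1 to 1 (fully open at 1, half-way at 0, shut at -1); "xyz": the shift along the tool's x, y, z in cm, a list of three; "angular": the turn, a rotation vector about the tool's x, y, z in rad, a list of three. In form: [{"gripper": gripper, "xyz": [dx, dy, dz], "angular": [wx, wy, wz]}, ...]. A call has 1 to 10 rows; each row is the pose to reach, as a shift and turn from the pose commanded when the call began, along the tool's axes at that moment; what a row does not reach only later rows make up. A row lasts 1/8 s, in which the tool goes at most 62.5 mm and 10.7 degrees, less where a joint would pass 70% of its speed; a pose out of reach is approached as far as the arm can. A call with a gripper value outside its range is refused whole. The fingers move at their own pace and stop on an object; the grip force is fixed at half the most. Time passes only in rows, so rows that repeat a pose let the fingers close. It gives the time, the measured TCP pose, the force and the opening at its end, in the units of the state.
- arm.read_state(): the state, without advancing time (a new reading comes with each control period).
- arm.get_image(name): name is "side" or "top" or "wrist"; returns (picture, depth): 420x560x3 uint8, blue, green, red; 420x560 float32, mm along the optical axis (not along the pixel's ray), 0 where there is no reading.
- arm.get_calibration(name): a dict with "camera_matrix" (3x3 intrinsics, pixels), "R" (3x3) and "t" (3): a world point X has camera coordinates R X + t. Camera axes: x right, y down, z forward; pixel columns grow to the right and rows downward; lengths in mm; the calibration is good to about 2 mm. A picture is of the moment at which its call begins: read the wrist's pose just before it. get_calibration takes no time and is no camera call; for the wrist camera it gives the pose at the moment of the call.
- arm.job_done(): hands the job in, once; it reports no verdict.
The state is a dict: "clock": time; "joints": joint angles; "joint_vel": joint speeds; "joint_efforts": joint torques, N m; "position": TCP position; "ee_rot": TCP orientation; "contact_force": force on the tool from outside, world axes, zero at the start; "wrist_torque": the same for the moment, N m; "gripper_width": finger opening in mm.
Only numpy, scipy, OpenCV 4.12 (cv2) and the standard library are available. Lean on these libraries where they do the work, as an engineer would, in place of code of your own. Each camera call takes 0.05 s, during which the arm holds its last target. There are 200 camera calls.

## Working session

There is one attempt and no reset: what is moved stays moved. The work goes in short steps, Python scripts to look and compute and a tool call to move; the robot and the scene stay as the last step left them, time stands still between calls to the robot, and variables do not carry over. Pictures are saved under pics/ and viewed, about 8 in all and at most 12, crops included, and the job is handed in when it is done.

Besides the shell and the picture viewer there is one more tool, called in YAML: its name, and indented under it one key for each argument. move_arm: Moves the arm, as the interface text tells. Its arguments: {"type":"object","properties":{"moves":{"type":"array","items":{"type":"object","properties":{"gripper":{"type":"number"},"xyz":{"type":"array","items":{"type":"number"}},"angular":{"type":"array","items":{"type":"number"}}}}}},"required":["moves"]}

```bash
mkdir -p pics; ls
python3 - <<'E'
from bench import arm
import cv2,numpy as np
print(arm.read_state())
for n in("top","side"):
    im,d=arm.get_image(n); cv2.imwrite(f"pics/{n}0.png",im); np.savez(f"pics/{n}0.npz",im=im,d=d)
    print(n,arm.get_calibration(n))
E
```

```text
pics
{'clock': 0.0, 'joints': array([-1.01840406e+00,  3.85549331e-01,  6.60607462e-03, -5.23258684e-04,
       -1.19400619e+00, -2.58611196e-01]), 'joint_vel': array([-0.00145389, -0.00099096,  0.00204809, -0.00046902, -0.00106089,
        0.00242775]), 'joint_efforts': array([-7.26508715e-04, -3.92285872e+01,  1.88400489e+01,  4.18620408e+00,
       -4.66934434e-03, -5.77477820e-06]), 'position': array([ 180.83778494, -597.64086018,  230.21462501]), 'ee_rot': array([-1.46267289e-01,  9.89244491e-01,  1.08518202e-03, -2.01228788e-04]), 'contact_force': array([ 0.53971313, -0.46122115, -0.19787748]), 'wrist_torque': array([-0.01528281,  0.03656158,  0.01490125]), 'gripper_width': 85.22592777539124}
top {'camera_matrix': array([[403.78585319,   0.        , 277.88429621],
       [  0.        , 403.78585319, 208.64743149],
       [  0.        ,   0.        ,   1.        ]]), 'R': array([[ 0.02882863, -0.99956998,  0.00536268],
       [-0.9924295 , -0.02926262, -0.11927858],
       [ 0.11938421, -0.00188344, -0.99284634]]), 't': array([ -18.51683799,  483.66809685, 1335.81355844])}
side {'camera_matrix': array([[420.45578217,   0.        , 280.25449104],
       [  0.        , 420.45578217, 209.62627922],
       [  0.        ,   0.        ,   1.        ]]), 'R': array([[-9.47648108e-01, -3.19315849e-01, -6.72544298e-04],
       [-2.32485460e-01,  6.91398370e-01, -6.84045908e-01],
       [ 2.18891696e-01, -6.48078454e-01, -7.29438649e-01]]), 't': array([ 494.06799463,  141.6426898 , 1201.81808283])}
```

View pics/top0.png

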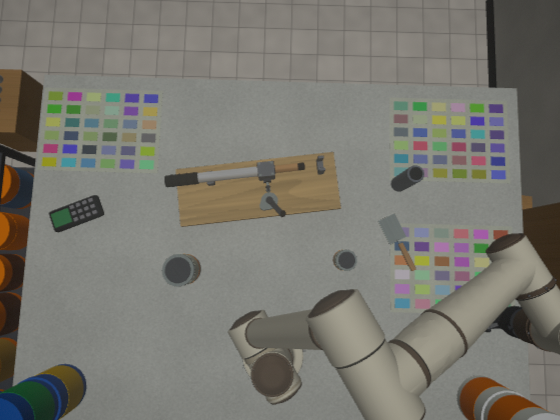

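View pics/side0.png

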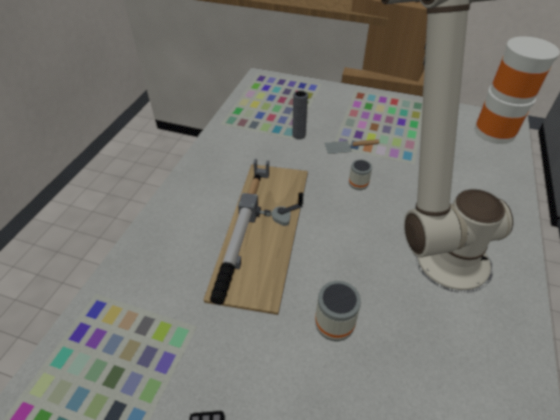

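The top view shows the board about (178–340, 153–226), block (266,170), pole tip about (303,167), fork (320,164), cam (268,202) and handle about (284,214). The side view agrees: the holder is roughly aligned with world, with +y towards the black grip.

```bash
cat > h.py <<'E'
import cv2,numpy as np
from bench import arm
def ray(n,px,z,cal=None):
    c=cal or arm.get_calibration(n); px=np.atleast_2d(px).astype(float)
    d=np.c_[px,np.ones(len(px))]@np.linalg.inv(c["camera_matrix"]).T@c["R"]
    o=-c["R"].T@c["t"]
    return o+d*((z-o[2])/d[:,2])[:,None]
def proj(n,X,cal=None):
    c=cal or arm.get_calibration(n); q=(np.atleast_2d(X)@c["R"].T+c["t"])@c["camera_matrix"].T
    return q[:,:2]/q[:,2:]
E
python3 - <<'E'
from h import *
z=np.load("pics/top0.npz"); im=z["im"]
hsv=cv2.cvtColor(im,cv2.COLOR_BGR2HSV)
m=cv2.inRange(hsv,(8,60,60),(25,200,255)); m[:,:150]=0; m[:,350:]=0; m[:130]=0;m[240:]=0
m=cv2.morphologyEx(m,cv2.MORPH_OPEN,np.ones((3,3)))
cs,_=cv2.findContours(m,cv2.RETR_EXTERNAL,cv2.CHAIN_APPROX_NONE)
pts=np.vstack([c.reshape(-1,2) for c in cs if cv2.contourArea(c)>100])
P=ray("top",pts,18)[:,:2].astype(np.float32)
r=cv2.minAreaRect(P); print(r, cv2.boxPoints(r))
cv2.imwrite("pics/crop1.png",cv2.resize(im[140:240,155:350],None,fx=4,fy=4,interpolation=cv2.INTER_CUBIC))
E
```

```text
((553.1880493164062, 67.58331298828125), (199.59780883789062, 548.1222534179688), 8.200014114379883) [[ 415.32037  324.60828]
 [ 493.4986  -217.91011]
 [ 691.0557  -189.44165]
 [ 612.8775   353.07672]]
```

View pics/crop1.png

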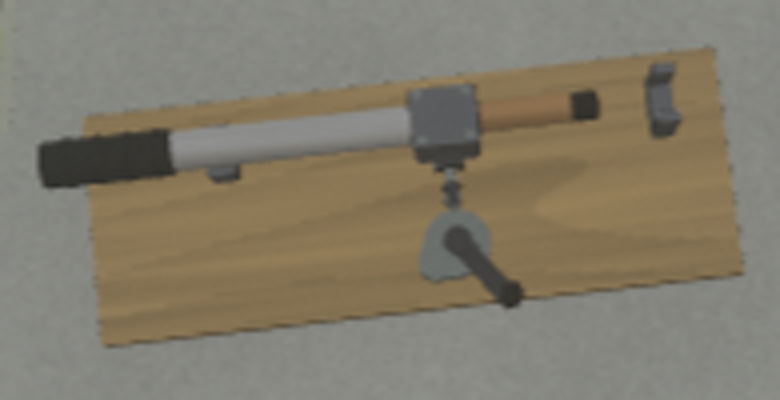

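The crop shows the block top centre at crop (443,110), the tip at (598,104), the handle top at (513,292) and the pivot at (457,240).

```bash
cat >> h.py <<'E'
YAW=np.radians(8.2); O=np.array([607.7,40.1,0])
RH=np.array([[np.cos(YAW),-np.sin(YAW),0],[np.sin(YAW),np.cos(YAW),0],[0,0,1]])
W=lambda p:O+RH@np.array(p,float)
H=lambda X:(np.atleast_2d(X)-O)@RH
E
python3 - <<'E'
from h import *
for n,c,z in [("block",(443,110),88),("tip",(598,104),65),("handletop",(513,292),103),("pivot",(457,240),57),("fork",(661,96),82)]:
    X=ray("top",np.array(c)/4+[155,140],z); print(n,X.round(1),H(X).round(1))
q=proj("side",[W((0,0,88)),W((-100,0,57)),W((0,-185,82)),W((0,300,65))]); print(q.round(1))
h=H(ray("top",np.array((513,292))/4+[155,140],103))[0]; 
a=np.arctan2(h[1],h[0]+100); print("r",np.hypot(h[1],h[0]+100),"cam",(a-np.pi/2)%(2*np.pi))
z=np.array([0,0,1.])
from scipy.spatial.transform import Rotation as R
print(R.from_quat(arm.read_state()["ee_rot"]).as_matrix().round(3))
E
```

```text
block [[611.3  39.3  88. ]] [[ 3.4 -1.3 88. ]]
tip [[625.4 -88.9  65. ]] [[  -0.9 -130.2   65. ]]
handletop [[461.6 -21.8 103. ]] [[-153.4  -40.4  103. ]]
pivot [[508.7  25.1  57. ]] [[-100.1   -0.7   57. ]]
fork [[ 629.8 -139.5   82. ]] [[  -3.8 -180.9   82. ]]
[[248.3 198.8]
 [281.5 210.4]
 [261.5 160.4]
 [221.2 288.5]]
r 66.98309385209551 cam 2.218660425660211
[[-0.957 -0.289 -0.001]
 [-0.289  0.957  0.002]
 [ 0.     0.002 -1.   ]]
```

```bash
cat >> h.py <<'E'
from scipy.spatial.transform import Rotation as Rot
def go(p,yaw,p0=None):
    "shift cm in tool axes and turn to bring TCP to world p with tool y at world yaw, tool down"
    s=arm.read_state(); R0=Rot.from_quat(s["ee_rot"])
    y=np.array([np.cos(yaw),np.sin(yaw),0]); z=np.array([0,0,-1.]); T=Rot.from_matrix(np.c_[np.cross(y,z),y,z])
    print("t",round(s["clock"],2),"at",s["position"].round(1),"H",H(s["position"]).round(1)[0],"F",s["contact_force"].round(1),"w",round(s["gripper_width"],1),"j",s["joints"].round(2))
    print("xyz",(R0.inv().apply(np.array(p)-s["position"])/10).round(2),"ang",(R0.inv()*T).as_rotvec().round(3))
E
python3 -c "
from h import *
go(W((0,-55,150)),YAW)"
```

```text
t 0.1 at [ 180.8 -597.7  230.3] H [-513.5 -570.4  230.3] F [-0.2  0.4  0. ] w 85.4 j [-1.02  0.39  0.01 -0.   -1.19 -0.26]
xyz [-58.5   43.24   8.11] ang [ 1.000e-03 -2.000e-03  1.721e+00]
```

move_arm:
  moves:
    - {"gripper": 0.2,"xyz": [-58.5,43.2,0],"angular": [0,0,-1.421]}
    - {"gripper": 0.2,"xyz": [-58.5,43.2,0],"angular": [0,0,-1.421]}
    - {"gripper": 0.2,"xyz": [-58.5,43.2,0],"angular": [0,0,-1.421]}
    - {"gripper": 0.2,"xyz": [-58.5,43.2,0],"angular": [0,0,-1.421]}
    - {"gripper": 0.2,"xyz": [-58.5,43.2,0],"angular": [0,0,-1.421]}
    - {"gripper": 0.2,"xyz": [-58.5,43.2,0],"angular": [0,0,-1.421]}
    - {"gripper": 0.2,"xyz": [-58.5,43.2,0],"angular": [0,0,-1.421]}
    - {"gripper": 0.2,"xyz": [-58.5,43.2,0],"angular": [0,0,-1.421]}
    - {"gripper": 0.2,"xyz": [-58.5,43.2,0],"angular": [0,0,-1.421]}
    - {"gripper": 0.2,"xyz": [-58.5,43.2,0],"angular": [0,0,-1.421]}

```text
clock: 1.35
position: [555.4, -95.3, 231.1]
ee_rot: [0.756, -0.654, -0.0, 0.0]
contact_force: [1.1, -1.4, 0.0]
gripper_width: 51.3
```

```bash
python3 -c "
from h import *
go(W((0,-55,150)),YAW+np.pi)"
```

```text
t 1.35 at [555.4 -95.3 231.1] H [ -71.1 -126.5  231.1] F [ 1.1 -1.4  0. ] w 51.3 j [ 0.12  0.28 -0.15 -0.   -1.14  0.03]
xyz [-7.14 -7.12  8.11] ang [0.001 0.    0.001]
```

move_arm:
  moves:
    - {"gripper": 0.2,"xyz": [-7.1,-7.1,4],"angular": [0,0,0]}
    - {"gripper": 0.2,"xyz": [-7.1,-7.1,8],"angular": [0,0,0]}
    - {"gripper": 0.2,"xyz": [-7.1,-7.1,8],"angular": [0,0,0]}
    - {"gripper": 0.2,"xyz": [-7.1,-7.1,8],"angular": [0,0,0]}

```text
clock: 1.85
position: [614.6, -16.9, 150.8]
ee_rot: [0.756, -0.654, -0.0, 0.001]
contact_force: [-0.7, -0.2, 0.5]
gripper_width: 51.1
```

Run:
```python
from h import *
cal=arm.get_calibration("wrist"); im,d=arm.get_image("wrist"); cv2.imwrite("pics/w1.png",im)
go(W((0,-55,46)),YAW+np.pi)
P=[W((0,-28,88)),W((25,-28,88)),W((-25,-28,88)),W((0,-130,65)),W((0,-175,82)),W((-12.5,-60,65)),W((12.5,-60,65))]
print(proj("wrist",P,cal).round(0))
```

```text
t 1.9 at [615.  -17.4 152.2] H [ -1.  -57.9 152.2] F [0.3 0.2 0.8] w 50.9 j [ 0.23  0.43 -0.13  0.   -1.01 -0.09]
xyz [-0.3  -0.09 10.62] ang [-0.001 -0.001  0.001]
[[280. 277.]
 [239. 277.]
 [320. 277.]
 [280. 104.]
 [280.  14.]
 [299. 216.]
 [261. 216.]]
```

View pics/w1.png

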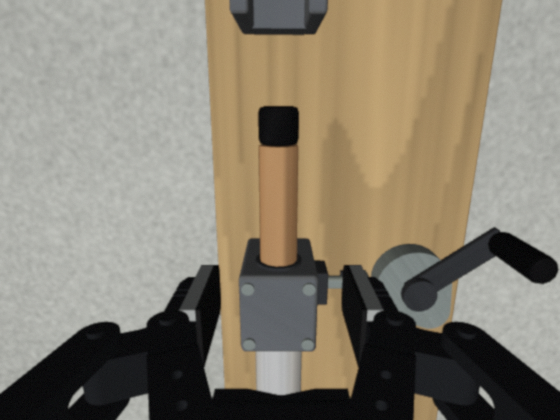

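The wrist view shows the pole centred at column 278 (259–298), the tip at row 106 and the block's top front edge at row 278. All are within 2 px of prediction, so I'll descend and grip.

move_arm:
  moves:
    - {"gripper": 0.2,"xyz": [-0.3,0,5.3],"angular": [0,0,0]}
    - {"gripper": 0.2,"xyz": [-0.3,0,10.4],"angular": [0,0,0]}
    - {"gripper": 0.2,"xyz": [-0.3,0,10.4],"angular": [0,0,0]}
    - {"gripper": -1,"xyz": [-0.3,0,10.4],"angular": [0,0,0]}
    - {"gripper": -1,"xyz": [-0.3,0,10.4],"angular": [0,0,0]}
    - {"gripper": -1,"xyz": [-0.3,0,10.4],"angular": [0,0,0]}
    - {"gripper": -1,"xyz": [-0.3,0,10.4],"angular": [0,0,0]}

```text
clock: 2.78
position: [615.9, -14.1, 51.1]
ee_rot: [0.756, -0.654, 0.002, -0.002]
contact_force: [-2.4, -1.1, 6.7]
gripper_width: 23.3
```

```bash
python3 -c "
from h import *
go(W((0,-150,46)),YAW+np.pi)"
```

```text
t 2.77 at [615.9 -14.1  51.1] H [  0.3 -54.8  51.1] F [-2.4 -1.1  6.7] w 23.3 j [ 0.24  0.54 -0.23  0.   -0.79 -0.1 ]
xyz [9.52 0.05 0.52] ang [-0.005 -0.001  0.001]
```

move_arm:
  moves:
    - {"gripper": -1,"xyz": [1,0,0],"angular": [0,0,0]}
    - {"gripper": -1,"xyz": [2.5,0,0],"angular": [0,0,0]}
    - {"gripper": -1,"xyz": [4,0,0],"angular": [0,0,0]}
    - {"gripper": -1,"xyz": [5.5,0,0],"angular": [0,0,0]}
    - {"gripper": -1,"xyz": [7,0,0],"angular": [0,0,0]}
    - {"gripper": -1,"xyz": [8.5,0,0],"angular": [0,0,0]}
    - {"gripper": -1,"xyz": [9.2,0,0],"angular": [0,0,0]}
    - {"gripper": -1,"xyz": [9.2,0,0],"angular": [0,0,0]}
    - {"gripper": -1,"xyz": [9.2,0,0],"angular": [0,0,0]}

```text
clock: 3.9
position: [629.0, -105.7, 51.2]
ee_rot: [0.756, -0.654, 0.002, -0.001]
contact_force: [-1.5, -3.0, 6.4]
gripper_width: 23.1
```

move_arm:
  moves:
    - {"gripper": 0.1,"xyz": [0,0,0],"angular": [0,0,0]}
    - {"gripper": 0.1,"xyz": [0,0,0],"angular": [0,0,0]}
    - {"gripper": 0.1,"xyz": [0,0,-4],"angular": [0,0,0]}
    - {"gripper": 0.1,"xyz": [0,0,-7],"angular": [0,0,0]}
    - {"gripper": 0.1,"xyz": [-5,0,-7],"angular": [0,0,0]}
    - {"gripper": 0.1,"xyz": [-9,0,-7],"angular": [0,0,0]}
    - {"gripper": 0.1,"xyz": [-9,0,-7],"angular": [0,0,0]}

```text
clock: 4.78
position: [614.7, -13.2, 117.8]
ee_rot: [0.757, -0.653, 0.0, -0.0]
contact_force: [0.6, -0.3, 0.3]
gripper_width: 47.1
```

Run:
```python
from h import *
cal=arm.get_calibration("wrist"); im,d=arm.get_image("wrist"); cv2.imwrite("pics/w2.png",im)
go(W((0,-55,46)),YAW+np.pi)
for y in (-120,-200,-230,-240): print(y,proj("wrist",[W((0,y,65))],cal).round(0))
im,d=arm.get_image("top"); cv2.imwrite("pics/t2.png",cv2.resize(im[140:240,155:350],None,fx=4,fy=4,interpolation=cv2.INTER_CUBIC))
```

```text
t 4.83 at [614.8 -14.5 117.7] H [ -0.8 -55.  117.7] F [ 0.1  0.1 -0.1] w 46.9 j [ 0.24  0.47 -0.17  0.   -0.94 -0.09]
xyz [-0.   -0.07  7.17] ang [-0.001  0.     0.003]
-120 [[282. 118.]]
-200 [[283. -65.]]
-230 [[ 283. -147.]]
-240 [[ 283. -177.]]
```

View pics/w2.png

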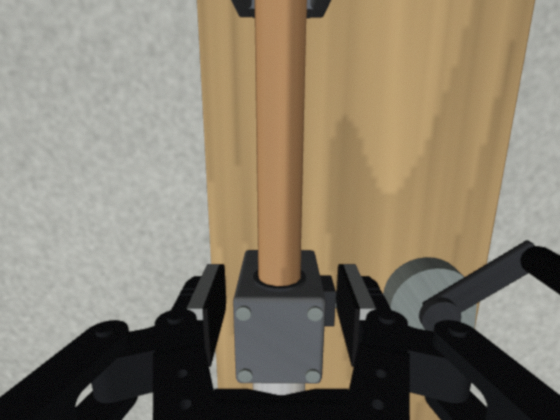

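The wood now runs through the fork past the top of the frame, centred at column 280, so the pole is drawn roughly 99 mm. I'll regrip by the block and draw the remaining 51 mm or so.

move_arm:
  moves:
    - {"gripper": 0.1,"xyz": [0,0,5],"angular": [0,0,0]}
    - {"gripper": 0.1,"xyz": [0,0,6.7],"angular": [0,0,0]}
    - {"gripper": 0.1,"xyz": [0,0,6.7],"angular": [0,0,0]}
    - {"gripper": -1,"xyz": [0,0,6.7],"angular": [0,0,0]}
    - {"gripper": -1,"xyz": [0,0,6.7],"angular": [0,0,0]}
    - {"gripper": -1,"xyz": [0,0,6.7],"angular": [0,0,0]}
    - {"gripper": -1,"xyz": [0,0,6.7],"angular": [0,0,0]}

```text
clock: 5.75
position: [616.0, -15.9, 52.1]
ee_rot: [0.756, -0.654, 0.001, -0.001]
contact_force: [0.0, -1.6, 6.1]
gripper_width: 22.8
```

move_arm:
  moves:
    - {"gripper": -1,"xyz": [1,0,0],"angular": [0,0,0]}
    - {"gripper": -1,"xyz": [2,0,0],"angular": [0,0,0]}
    - {"gripper": -1,"xyz": [3,0,0],"angular": [0,0,0]}
    - {"gripper": -1,"xyz": [4,0,0],"angular": [0,0,0]}
    - {"gripper": -1,"xyz": [4.4,0,0],"angular": [0,0,0]}
    - {"gripper": -1,"xyz": [4.7,0,0],"angular": [0,0,0]}
    - {"gripper": -1,"xyz": [4.7,0,0],"angular": [0,0,0]}

```text
clock: 6.62
position: [622.6, -61.7, 52.1]
ee_rot: [0.756, -0.654, 0.001, -0.001]
contact_force: [0.2, 1.2, 6.3]
gripper_width: 23.1
```

move_arm:
  moves:
    - {"gripper": -1,"xyz": [0.2,0,0],"angular": [0,0,0]}
    - {"gripper": -1,"xyz": [0.4,0,0],"angular": [0,0,0]}
    - {"gripper": -1,"xyz": [0.4,0,0],"angular": [0,0,0]}

```text
clock: 7.0
position: [623.1, -65.4, 52.1]
ee_rot: [0.756, -0.654, 0.001, -0.001]
contact_force: [-1.7, 1.2, 7.1]
gripper_width: 23.3
```

move_arm:
  moves:
    - {"gripper": -1,"xyz": [0.2,0,0],"angular": [0,0,0]}
    - {"gripper": -1,"xyz": [0.3,0,0],"angular": [0,0,0]}
    - {"gripper": -1,"xyz": [0.3,0,0],"angular": [0,0,0]}

```text
clock: 7.38
position: [623.4, -67.1, 52.1]
ee_rot: [0.756, -0.654, 0.0, -0.002]
contact_force: [-2.0, 6.5, 8.0]
gripper_width: 22.9
```

move_arm:
  moves:
    - {"gripper": -1,"xyz": [0.2,0,0],"angular": [0,0,0]}
    - {"gripper": -1,"xyz": [0.3,0,0],"angular": [0,0,0]}
    - {"gripper": -1,"xyz": [0.3,0,0],"angular": [0,0,0]}

```text
clock: 7.75
position: [623.4, -67.2, 52.1]
ee_rot: [0.756, -0.654, -0.001, -0.003]
contact_force: [-4.0, 17.4, 9.7]
gripper_width: 23.1
```

The force rose from 1 to about 17 N with no further motion, so the stop is reached after 144 mm plus about 7 mm at the start. I'll release, lift, and go above the handle while turning the jaws to the tangent.

move_arm:
  moves:
    - {"gripper": 0.1,"xyz": [-0.3,0,0],"angular": [0,0,0]}
    - {"gripper": 0.1,"xyz": [-0.3,0,0],"angular": [0,0,0]}
    - {"gripper": 0.1,"xyz": [-0.3,0,-1],"angular": [0,0,0]}
    - {"gripper": 0.1,"xyz": [-0.3,0,-6],"angular": [0,0,0]}
    - {"gripper": 0.1,"xyz": [-0.3,0,-11],"angular": [0,0,0]}
    - {"gripper": 0.1,"xyz": [-4,5,-12],"angular": [0,0,0]}
    - {"gripper": 0.1,"xyz": [-6.7,11,-12],"angular": [0,0,0]}
    - {"gripper": 0.1,"xyz": [-6.7,15,-12],"angular": [0,0,0]}
    - {"gripper": 0.1,"xyz": [-6.7,15,-12],"angular": [0,0,0]}
    - {"gripper": 0.1,"xyz": [-6.7,15,-12],"angular": [0,0,0]}

```text
clock: 9.0
position: [465.7, -27.6, 171.2]
ee_rot: [0.756, -0.655, 0.001, -0.001]
contact_force: [0.1, 0.0, 0.6]
gripper_width: 47.0
```

Run:
```python
from h import *
cal=arm.get_calibration("wrist"); im,d=arm.get_image("wrist"); cv2.imwrite("pics/w3.png",im)
print({k:v.round(3) for k,v in cal.items()}); np.savez("pics/w3cal.npz",**cal)
a=2.2187+np.pi/2
P=W((-100+65*np.cos(a),65*np.sin(a),103))
go([P[0],P[1],140],a+YAW+np.pi/2)
print("pred handle top",proj("wrist",[P],cal),"pivot",proj("wrist",[W((-100,0,57))],cal))
im,d=arm.get_image("side"); cv2.imwrite("pics/s3.png",cv2.resize(im[130:330,190:390],None,fx=2.5,fy=2.5,interpolation=cv2.INTER_CUBIC))
```

```text
{'camera_matrix': array([[367.319,   0.   , 280.815],
       [  0.   , 367.319, 212.166],
       [  0.   ,   0.   ,   1.   ]]), 'R': array([[-0.99 , -0.143, -0.003],
       [-0.137,  0.947,  0.29 ],
       [-0.039,  0.288, -0.957]]), 't': array([458.343,  70.575, 347.68 ])}
t 9.05 at [466.  -27.6 170.9] H [-149.9  -46.8  170.9] F [2.3 0.  0.2] w 46.9 j [ 0.29  0.17 -0.46  0.   -0.94 -0.15]
xyz [-0.75  0.2   3.09] ang [-1.000e-03 -2.000e-03 -2.218e+00]
pred handle top [[285.2009335  240.74657211]] pivot [[216.70576522 266.67956703]]
```

View pics/w3.png

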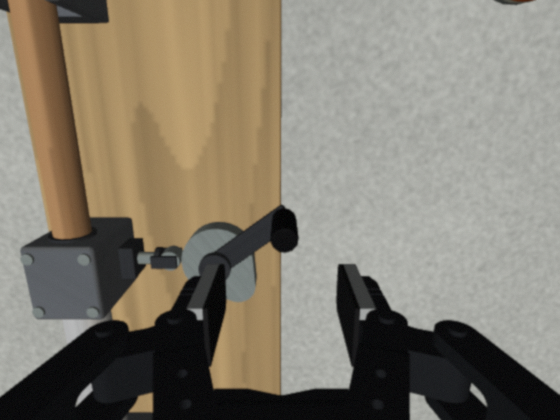

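The handle top is at about (285,237), against a prediction of (285,241), so it is within 2 mm. The pole is out through the fork. I'll turn the jaws to the tangent above it.

move_arm:
  moves:
    - {"gripper": 0.1,"xyz": [-0.7,0.2,0],"angular": [0,0,-2.22]}
    - {"gripper": 0.1,"xyz": [-0.7,0.2,0],"angular": [0,0,-2.22]}
    - {"gripper": 0.1,"xyz": [-0.7,0.2,0],"angular": [0,0,-2.22]}
    - {"gripper": 0.1,"xyz": [-0.7,0.2,0],"angular": [0,0,-2.22]}
    - {"gripper": 0.1,"xyz": [-0.7,0.2,0],"angular": [0,0,-2.22]}
    - {"gripper": 0.1,"xyz": [-0.7,0.2,0],"angular": [0,0,-2.22]}
    - {"gripper": 0.1,"xyz": [-0.7,0.2,0],"angular": [0,0,-2.22]}
    - {"gripper": 0.1,"xyz": [-0.7,0.2,0],"angular": [0,0,-2.22]}
    - {"gripper": 0.1,"xyz": [-0.7,0.2,0],"angular": [0,0,-2.22]}
    - {"gripper": 0.1,"xyz": [-0.7,0.2,0],"angular": [0,0,-2.22]}

```text
clock: 10.35
position: [462.8, -20.9, 169.9]
ee_rot: [0.974, 0.225, -0.0, 0.0]
contact_force: [-0.0, -0.2, -0.1]
gripper_width: 47.0
```

Run:
```python
from h import *
go(W((-152,-40.5,64)),3.80+YAW+np.pi/2)
```

```text
t 10.35 at [462.8 -20.9 169.9] H [-152.1  -39.7  169.9] F [-0.  -0.2 -0.1] w 47.0 j [ 0.31  0.17 -0.46  0.   -0.94  1.72]
xyz [-1.000e-02  8.000e-02  1.059e+01] ang [-0.     0.001 -0.348]
```

move_arm:
  moves:
    - {"gripper": 0.1,"xyz": [0,0.1,2],"angular": [0,0,-0.35]}
    - {"gripper": 0.1,"xyz": [0,0.1,4],"angular": [0,0,-0.35]}
    - {"gripper": 0.1,"xyz": [0,0.1,7],"angular": [0,0,-0.35]}
    - {"gripper": 0.1,"xyz": [0,0.1,10],"angular": [0,0,-0.35]}
    - {"gripper": 0.1,"xyz": [0,0.1,10.4],"angular": [0,0,-0.35]}
    - {"gripper": -1,"xyz": [0,0.1,10.4],"angular": [0,0,-0.35]}
    - {"gripper": -1,"xyz": [0,0.1,10.4],"angular": [0,0,-0.35]}
    - {"gripper": -1,"xyz": [0,0.1,10.4],"angular": [0,0,-0.35]}
    - {"gripper": -1,"xyz": [0,0.1,10.4],"angular": [0,0,-0.35]}

```text
clock: 11.48
position: [463.1, -21.5, 67.3]
ee_rot: [0.921, 0.389, 0.001, 0.0]
contact_force: [-0.1, 0.1, 3.9]
gripper_width: 16.7
```

Run:
```python
from h import *
s=arm.read_state(); p=s["position"]; h=H(p)[0]; R0=Rot.from_quat(s["ee_rot"])
go(p,3.80+YAW+np.pi/2)
print("r",np.hypot(h[0]+100,h[1]),"cam",np.arctan2(h[1],h[0]+100)%(2*np.pi)-np.pi/2)
c=W((-100,0,p[2]))
def arc(r,n,tot):
  for k in range(1,n+1):
    th=-tot*k/n; v=Rot.from_rotvec([0,0,th]).apply(p-c); v*=(r/np.linalg.norm(v))
    print(round(th,3),(R0.inv().apply(c+v-p)/10).round(2))
arc(65,10,1.1)
im,d=arm.get_image("side"); cv2.imwrite("pics/s4.png",cv2.resize(im[130:330,190:390],None,fx=2.5,fy=2.5,interpolation=cv2.INTER_CUBIC))
```

```text
t 11.47 at [463.1 -21.5  67.3] H [-151.9  -40.3   67.3] F [-0.1  0.1  3.9] w 16.7 j [ 0.31  0.32 -0.59  0.   -0.66  2.06]
xyz [0. 0. 0.] ang [ 0.001 -0.002 -0.003]
r 65.73050743691275 cam 2.2314803936955987
-0.11 [ 0.11 -0.71 -0.  ]
-0.22 [ 0.22 -1.42 -0.  ]
-0.33 [ 0.41 -2.11 -0.  ]
-0.44 [ 0.68 -2.77 -0.  ]
-0.55 [ 1.01 -3.4  -0.  ]
-0.66 [ 1.42 -3.99 -0.  ]
-0.77 [ 1.88 -4.53 -0.  ]
-0.88 [ 2.41 -5.02 -0.  ]
-0.99 [ 2.98 -5.45 -0.  ]
-1.1 [ 3.59 -5.81 -0.  ]
```

View pics/s4.png

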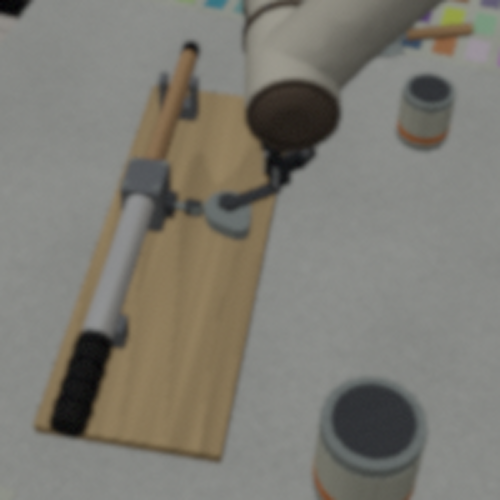

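The fingers hold the handle (width 16.7 mm, cam about 2.23 rad) and the pole is out past the fork. I'll turn clockwise along the arc with the tool turning too.

move_arm:
  moves:
    - {"gripper": -1,"xyz": [0.09,-0.71,0],"angular": [0,0,0.11]}
    - {"gripper": -1,"xyz": [0.22,-1.42,0],"angular": [0,0,0.22]}
    - {"gripper": -1,"xyz": [0.41,-2.11,0],"angular": [0,0,0.33]}
    - {"gripper": -1,"xyz": [0.68,-2.77,0],"angular": [0,0,0.44]}
    - {"gripper": -1,"xyz": [1.01,-3.4,0],"angular": [0,0,0.55]}
    - {"gripper": -1,"xyz": [1.42,-3.99,0],"angular": [0,0,0.66]}
    - {"gripper": -1,"xyz": [1.88,-4.53,0],"angular": [0,0,0.77]}
    - {"gripper": -1,"xyz": [2.41,-5.02,0],"angular": [0,0,0.88]}
    - {"gripper": -1,"xyz": [2.98,-5.45,0],"angular": [0,0,0.99]}
    - {"gripper": -1,"xyz": [3.59,-5.81,0],"angular": [0,0,1.1]}

```text
clock: 12.78
position: [445.6, 45.0, 67.3]
ee_rot: [0.988, -0.151, 0.0, -0.0]
contact_force: [-3.1, 1.8, 6.5]
gripper_width: 16.7
```

Run:
```python
from h import *
s=arm.read_state(); p=s["position"]; h=H(p)[0]; R0=Rot.from_quat(s["ee_rot"])
go(p,3.80-1.1+YAW+np.pi/2)
cam=np.arctan2(h[1],h[0]+100)%(2*np.pi)-np.pi/2
print("r",np.hypot(h[0]+100,h[1]),"cam",cam)
c=W((-100,0,p[2])); n=9
for k in range(1,n+1):
    th=-cam*k/n; v=Rot.from_rotvec([0,0,th]).apply(p-c); v*=(65/np.linalg.norm(v))
    print(round(th,3),(R0.inv().apply(c+v-p)/10).round(2))
```

```text
t 12.78 at [445.6  45.   67.3] H [-159.7   27.9   67.3] F [-3.1  1.8  6.5] w 16.7 j [ 0.47  0.29 -0.63  0.   -0.65  0.8 ]
xyz [0. 0. 0.] ang [-0.    -0.    -0.005]
r 65.96051029473973 cam 1.1332300561343533
-0.126 [ 0.14 -0.82  0.  ]
-0.252 [ 0.29 -1.62  0.  ]
-0.378 [ 0.53 -2.4   0.  ]
-0.504 [ 0.87 -3.15  0.  ]
-0.63 [ 1.31 -3.84  0.  ]
-0.755 [ 1.82 -4.47  0.  ]
-0.881 [ 2.41 -5.04  0.  ]
-1.007 [ 3.07 -5.52  0.  ]
-1.133 [ 3.79 -5.92  0.  ]
```

move_arm:
  moves:
    - {"gripper": -1,"xyz": [0.1,-0.82,0],"angular": [0,0,0.126]}
    - {"gripper": -1,"xyz": [0.26,-1.63,0],"angular": [0,0,0.252]}
    - {"gripper": -1,"xyz": [0.5,-2.42,0],"angular": [0,0,0.378]}
    - {"gripper": -1,"xyz": [0.84,-3.18,0],"angular": [0,0,0.504]}
    - {"gripper": -1,"xyz": [1.28,-3.88,0],"angular": [0,0,0.63]}
    - {"gripper": -1,"xyz": [1.8,-4.52,0],"angular": [0,0,0.755]}
    - {"gripper": -1,"xyz": [2.4,-5.1,0],"angular": [0,0,0.881]}
    - {"gripper": -1,"xyz": [3.06,-5.6,0],"angular": [0,0,1.007]}
    - {"gripper": -1,"xyz": [3.78,-5.97,0],"angular": [0,0,1.133]}
    - {"gripper": -1,"xyz": [3.78,-5.97,0],"angular": [0,0,1.133]}

```text
clock: 14.02
position: [500.6, 91.7, 67.3]
ee_rot: [0.753, -0.658, 0.0, -0.002]
contact_force: [-1.3, 4.1, 3.8]
gripper_width: 16.6
```

Run:
```python
from h import *
s=arm.read_state(); p=s["position"]; h=H(p)[0]
go(p,YAW+np.pi)
print("r",np.hypot(h[0]+100,h[1]),"cam",np.arctan2(h[1],h[0]+100)%(2*np.pi)-np.pi/2)
```

```text
t 14.03 at [500.6  91.7  67.3] H [-98.6  66.3  67.3] F [-1.3  4.1  3.8] w 16.6 j [ 0.5   0.38 -0.49 -0.   -0.7  -0.36]
xyz [0. 0. 0.] ang [-0.003  0.002 -0.008]
r 66.35510937698223 cam -0.021014596555545717
```

The cam is at about -0.02 rad by the tool pose. I'll release, lift straight up and check.

move_arm:
  moves:
    - {"gripper": 0,"xyz": [0,0,0],"angular": [0,0,0]}
    - {"gripper": 0,"xyz": [0,0,0],"angular": [0,0,0]}
    - {"gripper": 0,"xyz": [0,0,0],"angular": [0,0,0]}
    - {"gripper": 0,"xyz": [0,0,-2],"angular": [0,0,0]}
    - {"gripper": 0,"xyz": [0,0,-6],"angular": [0,0,0]}
    - {"gripper": 0,"xyz": [0,0,-11],"angular": [0,0,0]}
    - {"gripper": 0,"xyz": [-3,3,-14],"angular": [0,0,0]}
    - {"gripper": 0,"xyz": [-6,8,-14],"angular": [0,0,0]}
    - {"gripper": 0,"xyz": [-6,8,-14],"angular": [0,0,0]}
    - {"gripper": 0,"xyz": [-6,8,-14],"angular": [0,0,0]}

```text
clock: 15.28
position: [412.3, 139.1, 206.5]
ee_rot: [0.754, -0.657, 0.0, -0.0]
contact_force: [0.8, 0.7, -0.0]
gripper_width: 42.6
```

Run:
```python
from h import *
go(W((0,0,150)),YAW+np.pi)
im,d=arm.get_image("top"); a=cv2.resize(im[140:240,155:350],None,fx=4,fy=4,interpolation=cv2.INTER_CUBIC)
cal=arm.get_calibration("wrist"); w,_=arm.get_image("wrist"); cv2.imwrite("pics/w5.png",w); cv2.imwrite("pics/t5.png",a)
f=lambda P:((proj("top",[P])[0]-[155,140])*4).round(0)
print("top: tip",f(W((0,-273,65))),"handle",f(W((-100,65,103))),"high",f(W((-60,0,50))))
print("wrist: handle",proj("wrist",[W((-100,65,103))],cal).round(0),"high",proj("wrist",[W((-60,0,50))],cal).round(0),"pivot",proj("wrist",[W((-100,0,57))],cal).round(0))
```

```text
t 15.28 at [412.3 139.1 206.5] H [-179.3  125.8  206.5] F [ 0.8  0.7 -0. ] w 42.6 j [ 0.7   0.08 -0.47  0.   -1.02 -0.56]
xyz [ 12.47 -18.     5.67] ang [-0.001  0.    -0.006]
top: tip [768.  84.] handle [374. 241.] high [451. 194.]
wrist: handle [[160. 124.]] high [[120.  30.]] pivot [[171.  28.]]
```

View pics/w5.png

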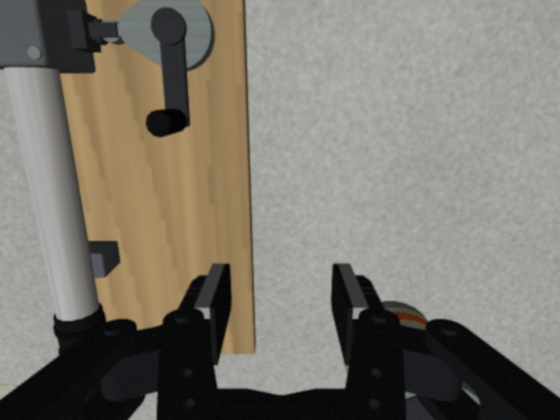

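View pics/t5.png

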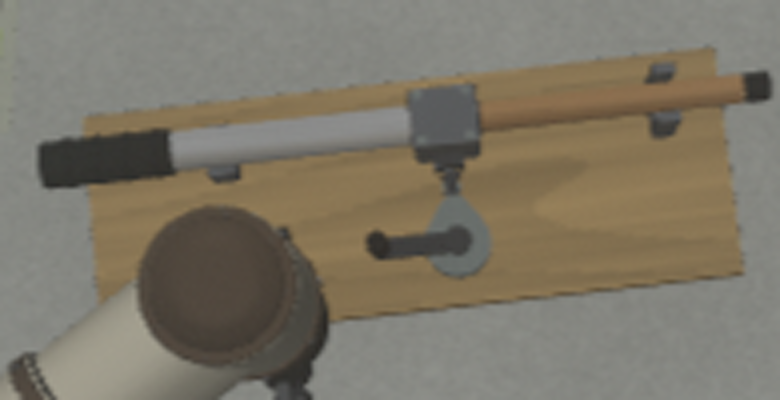

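The lobe points at the follower roller (high point about (120,30) in the wrist view, as predicted). In the top crop the handle is at (378,243) against a predicted (374,241), and the pole tip at (771,86) against (768,84) for fully out. Nothing is being touched, so I'll hand the job in.

```bash
python3 -c "
from bench import arm
arm.job_done(); s=arm.read_state(); print(s['clock'],s['contact_force'],s['gripper_width'])"
```

```text
the job is handed in; nothing more can be done
the job is handed in; nothing more can be done
```

The pole is drawn fully out and the cam is locked on the follower. I let go of everything and handed the job in at about 15 s; no verdict was reported.

- **Pole:** I drew it in two grips, 92 mm and then 52 mm, until it hit the solid stop. The force there rose from about 1 N to 17 N with no further motion. In the final top view the tip lies within about 3 crop pixels (roughly 2 mm) of its fully-out position.
- **Cam:** I gripped the handle and turned it clockwise from about 2.23 rad to about -0.02 rad, judged by the tool pose. After release, the wrist and top views show the lobe's high point on the roller, with the handle within 4 crop pixels of where it should be.
- **Not measured:** I never measured the follower's travel directly; I inferred it from the cam angle.
- **Bystanders:** The arm never came close enough to touch the tins, putty knife or sleeve. I did not measure their positions again at the end.
- **Final state:** The contact force was about 1 N (noise), with the gripper open and clear. My last state reading, made just after hand-in, was refused, so these numbers are from just before it. No check failed or disagreed.

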